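# Rock the rocker brackets and reject the one with play

### The job

One of the three spare rocker brackets on the bench has a worn hinge. Going from left to right, rock each bracket's arm first toward you and then away from you, a good 6 degrees each way, to feel which one flops over loosely instead of springing back upright; when all three are tried, slide the loose one, without lifting it, across the bench until its foot stands on the grey mat of the fenced reject corner. Leave the two sound brackets standing where they are, and do not disturb the other things.

Things in the scene. Friction and masses are not known exactly. Their poses are not given: they have to be found in the camera images.
- bracket_a: one of three look-alike rocker brackets; any may stand left, middle or right, exactly one has a worn hinge. Loose, 0.85 kg: round steel foot 96 mm across, 28 high; two cheeks on it (50 mm over both in y, 30 in x, tops at z 66) hold an upright arm. Origin: centre of the foot's underside, z up, x the way the arm rocks, within 0.4 rad of straight away from the robot
- bracket_a_arm (a joint): lean of its arm, rad: 0 upright, + away from the robot (bracket's +x), - toward it, stops at 0.35 either way; pin along y, 52 mm above the bench. A sound hinge is a stiff spring (0.8 Nm/rad) and returns upright when let go; a worn one has free play: past about 0.06 rad it flops over to a stop and stays there, and a light touch swings it over again
- bracket_a_tip (a point): top end of its arm, 135 mm above the bench when upright; the arm is 14 mm thick in x, 28 wide in y, with a cross bar (18 mm in x, 32 in y) whose axis is 9 mm below this point
- bracket_b: one of three look-alike rocker brackets; any may stand left, middle or right, exactly one has a worn hinge. Loose, 0.85 kg: round steel foot 96 mm across, 28 high; two cheeks on it (50 mm over both in y, 30 in x, tops at z 66) hold an upright arm. Origin: centre of the foot's underside, z up, x the way the arm rocks, within 0.4 rad of straight away from the robot
- bracket_b_arm (a joint): lean of its arm, rad: 0 upright, + away from the robot (bracket's +x), - toward it, stops at 0.35 either way; pin along y, 52 mm above the bench. A sound hinge is a stiff spring (0.8 Nm/rad) and returns upright when let go; a worn one has free play: past about 0.06 rad it flops over to a stop and stays there, and a light touch swings it over again
- bracket_b_tip (a point): top end of its arm, 135 mm above the bench when upright; the arm is 14 mm thick in x, 28 wide in y, with a cross bar (18 mm in x, 32 in y) whose axis is 9 mm below this point
- bracket_c: one of three look-alike rocker brackets; any may stand left, middle or right, exactly one has a worn hinge. Loose, 0.85 kg: round steel foot 96 mm across, 28 high; two cheeks on it (50 mm over both in y, 30 in x, tops at z 66) hold an upright arm. Origin: centre of the foot's underside, z up, x the way the arm rocks, within 0.4 rad of straight away from the robot
- bracket_c_arm (a joint): lean of its arm, rad: 0 upright, + away from the robot (bracket's +x), - toward it, stops at 0.35 either way; pin along y, 52 mm above the bench. A sound hinge is a stiff spring (0.8 Nm/rad) and returns upright when let go; a worn one has free play: past about 0.06 rad it flops over to a stop and stays there, and a light touch swings it over again
- bracket_c_tip (a point): top end of its arm, 135 mm above the bench when upright; the arm is 14 mm thick in x, 28 wide in y, with a cross bar (18 mm in x, 32 in y) whose axis is 9 mm below this point
- reject_corner: fixed reject corner beyond the brackets: a flat grey mat 180x180 mm, flush with the bench, with a 35 mm high, 5 mm thick aluminium fence along its far (+x) edge and the far 105 mm of its left (+y) edge, open toward the robot and to the right. Origin at the mat's centre, x toward the far fence, y toward the left fence
- monitor_foot_left (a point): near left corner of the monitor's foot on the bench; the foot reaches from here 0.25 m to the right and 0.2 m to the back and is 12 mm high; the screen hangs from 0.1 m up, about 0.12 m behind this edge
- gc_corner (a point): near right bottom corner of the tall white gas chromatograph (0.6 m high), which fills the bench to the left (+y) of and beyond (+x) this point; the robot starts to its left and must come round this corner
- septa_jar: bystander: low jar with a screw lid, 39 mm across, 47 high; origin at the centre of its underside
- beaker_50: bystander: small glass beaker, 48 mm across, 58 high; origin at the centre of its underside
- label_tape: bystander: roll of paper label tape lying flat, 78 mm across, 19 high; origin at the centre of its underside
- timer: bystander: white lab timer lying on its back, 62x70x19 mm; origin at the centre of its underside
- reagent_amber_a: bystander: amber screw-cap bottle, 66 mm across, 132 high; origin at the centre of its underside
- ptfe_tape: bystander: white spool of thread tape lying flat, 50 mm across, 16 high; origin at the centre of its underside

How it is judged:
By the outcome, as a careful person would: the job done as asked, in the order asked, and still so for the second after the job is handed in, with the robot touching nothing.
It also fails if it takes over 64 s, if anything falls off the work surface, if the arm or the gripper's body presses on something with over 40 N, if the wrist force passes 120 N, or if a joint passes its speed limit or range.

### The arm

A 6-joint arm with a two-finger parallel gripper is mounted at the origin on a cart in front of the work surface, level with it; the furniture and walls round the work are solid. World frame = base frame: x ahead of the robot, y to its left, z up, the work surface at z = 0. Lengths are in mm, angles in rad, forces in N, time in s.
With the tool pointing down it reaches from about 325 to 900 mm from the base axis. Payload 6.1 kg.
Tool frame: the origin (TCP) lies on the centre line of the jaws, within the pads' length; the fingertips stand env.tcp_to_tips ahead of it and the grasp point (between the pads) lies 8 mm behind it (env.tcp_to_tips is the distance from the TCP to the fingertips, in mm); z points along the fingers, y is the direction in which the jaws open and shut (so a half turn about z gives the same grasp; the last joint's range is limited). The gripper opens to 87 mm and grips with 3 to 60 N. Pads are 19 mm wide; open, the fingers measure 117 mm over their backs; the gripper's body (75 mm by 190 mm) begins 51 mm behind the grasp point.
Start: joints at [1.153, 0.22, 1.526, -0, 1.395, -0.126], TCP at [179.796, 598.573, 233.538] pointing down, gripper open.
Joint ranges: [-2.98, 2.98], [-0.91, 2.08], [0.09, 2.57], [-1.24, 4.39], [0.2, 2.65], [-2.68, 2.68]. Speed limits (rad/s): [2.57, 2.57, 3.01, 3.14, 3.14, 3.14].

### API

Orientations are given as [roll, pitch, yaw] about the fixed x, y, z axes, in that order (R = Rz(yaw) Ry(pitch) Rx(roll)).
In Python, from cell import monitor, vision, finish_job, env gives the robot as it stands.
- The arm moves only by the tool drive_tool, never from a script. Its argument "commands" is text: rows parted by semicolons, each of 7 numbers parted by spaces: the turn, a rotation vector about the tool's x, y, z in degrees, then the shift along the tool's x, y, z in m, then the closure, from 0 (fully open) to 1 (shut). In form: wx wy wz tx ty tz fingers; .... A call has 1 to 5 rows; each row shifts and turns the commanded pose from where the row before left it, along the tool's axes as they then stand; what a row does not reach is not made up. A row lasts 1/8 s, in which the tool goes at most 62.5 mm and 10.7 degrees, less where a joint would pass 70% of its speed; a pose out of reach is approached as far as the arm can. A call is refused whole if a number of a shift passes 0.0625 or a number of a turn 10.7, either way. A call with a gripper value outside its range is refused whole. The fingers move at their own pace and stop on an object; "grip_force" is the grip in N (left out, the last holds). Time passes only in rows, so rows that do not move let the fingers close. It gives the time, the measured TCP pose, the force and the opening at its end, in the units of the state.
- monitor.get_obs(): the state, without advancing time (a new reading comes with each control period).
- vision.read_camera(name): name is "side" or "top"; returns a dict with "pixels" (384x512x3 uint8, red, green, blue), "intrinsics" (3x3 intrinsics, pixels), "k1" (the pictures are not rectified: a ray, as slopes to the right and down, at radius r is drawn at 1 + k1 r^2 times it, then the intrinsics apply), "cam_to_world" (4x4, takes a point from camera to world coordinates). Camera axes: x right, y down, z forward; pixel columns grow to the right and rows downward; lengths in mm; the calibration is good to about 2 mm. A picture is of the moment at which its call begins. There is no depth.
- finish_job(): hands the job in, once; it reports no verdict.
The state is a dict: "t": time; "qpos": joint angles; "qd": joint speeds; "tau": joint torques, N m; "eef_pos": TCP position; "orientation": TCP orientation; "ft_force": force on the tool from outside, world axes, zero at the start; "wrist_torque": the same for the moment, N m; "finger_gap": finger opening in mm.
Only numpy, scipy, OpenCV 4.12 (cv2) and the standard library are available. Lean on these libraries where they do the work, as an engineer would, in place of code of your own. Each camera call takes 0.05 s, during which the arm holds its last target.

## Working session

There is one attempt and no reset: what is moved stays moved. The work goes in short steps, Python scripts to look and compute and a tool call to move; the robot and the scene stay as the last step left them, time stands still between calls to the robot, and variables do not carry over. Pictures are saved under pics/ and viewed, and the job is handed in when it is done.

Besides the shell and the picture viewer there is one more tool, called after "Request:" in YAML: its name, and indented under it one key for each argument. drive_tool: Moves the arm, as the interface text tells. Its arguments: {"type":"object","properties":{"commands":{"type":"string"},"grip_force":{"type":"number"}},"required":["commands"]}

```bash
ls; mkdir -p pics; python3 - <<'E'
from cell import monitor, vision, env
import cv2
o=monitor.get_obs();print(o)
print(env.tcp_to_tips)
for n in("side","top"):
    c=vision.read_camera(n)
    cv2.imwrite(f"pics/{n}0.png",cv2.resize(c["pixels"][:,:,::-1],(800,600),interpolation=cv2.INTER_CUBIC))
    print(n,c["intrinsics"],c["k1"],c["cam_to_world"])
E
```

```text
pics
{'t': 0.0, 'qpos': array([ 1.15286379e+00,  2.21206165e-01,  1.52763374e+00,  1.79521169e-05,
        1.39470293e+00, -1.26106001e-01]), 'qd': array([ 1.29970111e-03,  1.22339463e-03, -1.09356862e-03,  6.93477908e-04,
        3.74995406e-05, -2.23379861e-03]), 'tau': array([-9.85987281e-04, -4.94616616e+01, -3.87364197e+01,  6.96228538e-02,
        5.77003055e-02, -1.75669916e-04]), 'eef_pos': array([179.56593955, 598.01286568, 232.43763214]), 'orientation': array([-3.13966018e+00, -2.62806507e-04,  2.84976270e+00]), 'ft_force': array([ 0.83190862, -0.45668422,  0.40733539]), 'wrist_torque': array([-0.055389  , -0.05523198,  0.02403322]), 'finger_gap': 87.06978155072271}
11.0
side [[385.15330469   0.         257.28443909]
 [  0.         385.15330469 191.79042793]
 [  0.           0.           1.        ]] 0.006109404514088659 [[ 8.03667379e-01 -4.12592080e-01  4.28819914e-01 -2.31053529e+01]
 [-5.94691200e-01 -5.30848492e-01  6.03773347e-01 -8.83524759e+02]
 [-2.14736963e-02 -7.40248373e-01 -6.71990496e-01  1.03691928e+03]
 [ 0.00000000e+00  0.00000000e+00  0.00000000e+00  1.00000000e+00]]
top [[461.33902499   0.         256.03450384]
 [  0.         461.33902499 188.55783595]
 [  0.           0.           1.        ]] -0.11411933044425802 [[ 2.16067628e-02 -9.94876655e-01  9.87602643e-02  3.84275283e+02]
 [-9.99740939e-01 -2.22075468e-02 -4.98788207e-03 -4.94963903e+01]
 [ 7.15555062e-03 -9.86269075e-02 -9.95098755e-01  1.82844355e+03]
 [ 0.00000000e+00  0.00000000e+00  0.00000000e+00  1.00000000e+00]]
```

View pics/side0.png

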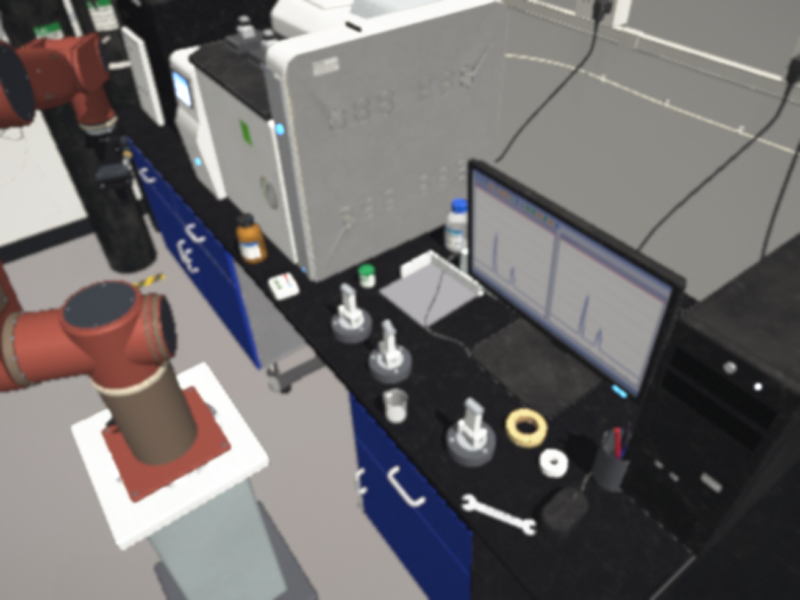

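View pics/top0.png

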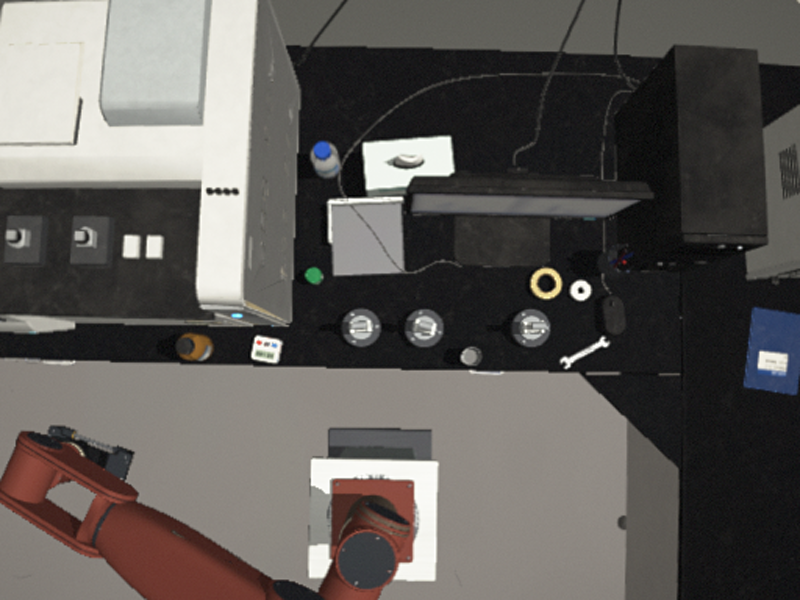

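```bash
cat > h.py <<'E'
import numpy as np, cv2
from cell import monitor, vision, env
def cam(n):
    return vision.read_camera(n)
def ray(c,u,v):
    K=c["intrinsics"];d=np.array([(u-K[0,2])/K[0,0],(v-K[1,2])/K[1,1]])
    s=d.copy()
    for _ in range(20): s=d/(1+c["k1"]*(s@s))
    T=c["cam_to_world"];r=T[:3,:3]@np.array([s[0],s[1],1]);return T[:3,3],r
def onz(c,u,v,z):
    o,r=ray(c,u,v);return o+r*(z-o[2])/r[2]
def tri(c1,p1,c2,p2):
    o1,r1=ray(c1,*p1);o2,r2=ray(c2,*p2)
    r1=r1/np.linalg.norm(r1);r2=r2/np.linalg.norm(r2)
    A=np.array([r1,-r2]).T;t=np.linalg.lstsq(A,o2-o1,rcond=None)[0]
    a=o1+t[0]*r1;b=o2+t[1]*r2;return (a+b)/2,np.linalg.norm(a-b)
def proj(c,P):
    T=c["cam_to_world"];p=T[:3,:3].T@(np.asarray(P,float)-T[:3,3]);s=p[:2]/p[2];s=s*(1+c["k1"]*(s@s));K=c["intrinsics"]
    return np.array([K[0,0]*s[0]+K[0,2],K[1,1]*s[1]+K[1,2]])
def crop(c,x0,y0,x1,y1,name,k=None):
    im=c["pixels"][y0:y1,x0:x1,::-1];k=k or min(800/(x1-x0),600/(y1-y0))
    cv2.imwrite("pics/"+name+".png",cv2.resize(im,None,fx=k,fy=k,interpolation=cv2.INTER_CUBIC));return k
E
python3 - <<'E'
from h import *
t=cam("top");s=cam("side")
print(crop(t,190,110,390,250,"t1"),crop(s,190,150,390,300,"s1"))
E
```

```text
4.0 4.0
```

View pics/t1.png

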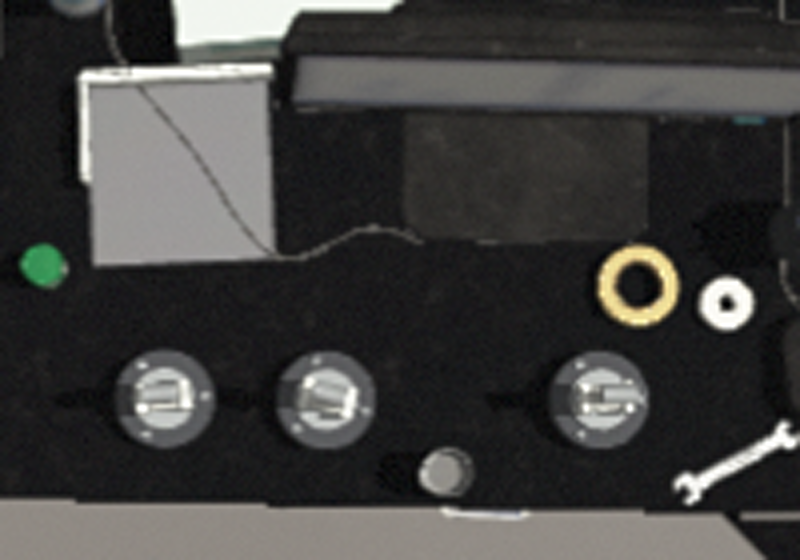

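View pics/s1.png

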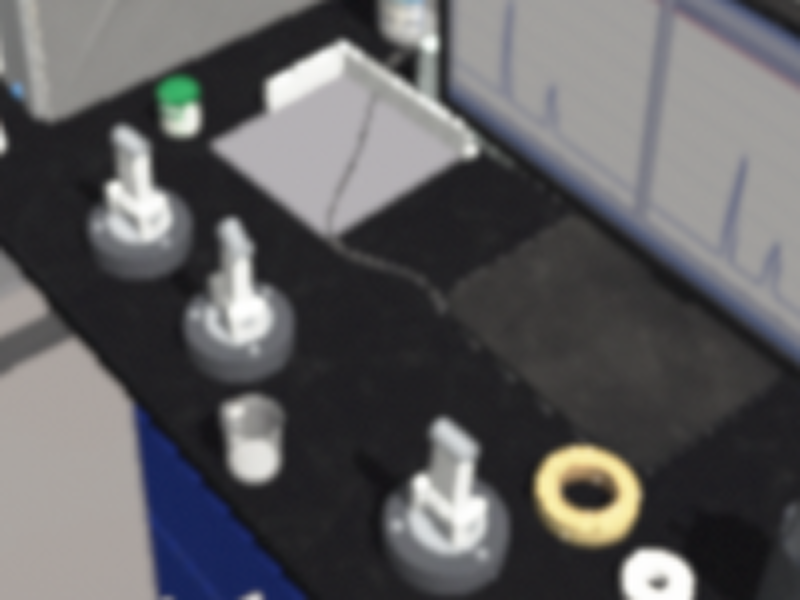

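```bash
python3 - <<'E'
from h import *
t=cam("top");s=cam("side")
g=cv2.cvtColor(t["pixels"],cv2.COLOR_RGB2GRAY)
m=(g>55).astype(np.uint8);m[:, :200]=0
n,l,st,ce=cv2.connectedComponentsWithStats(m)
for i in range(1,n):
    if 60<st[i,4]<3000 and 110<ce[i][1]<250:
        cn=cv2.findContours((l==i).astype(np.uint8),cv2.RETR_EXTERNAL,cv2.CHAIN_APPROX_NONE)[0][0]
        (cx,cy),r=cv2.minEnclosingCircle(cn)
        print(st[i],ce[i].round(1),(round(cx,1),round(cy,1)),round(r,1),onz(t,cx,cy,28).round(0)[:2],onz(t,*ce[i],28).round(0)[:2])
gm=cv2.inRange(t["pixels"],(140,135,140),(185,180,190))
n,l,st,ce=cv2.connectedComponentsWithStats(gm[110:190,190:270])
print(st[st[:,4]>200])
for u,v in [(92,265),(274,255),(272,80),(88,85)]:
    print(onz(t,190+u/4,110+v/4,0).round(0))
ims=[]
for c,(x,y) in ((t,(231,209)),(t,(272,209)),(t,(340,209)),(s,(224,197)),(s,(249,223)),(s,(302,276))):
    ims.append(cv2.resize(c["pixels"][y-19:y+19,x-16:x+16,::-1],None,fx=8,fy=7.8,interpolation=cv2.INTER_CUBIC))
cv2.imwrite("pics/z1.png",np.vstack([np.hstack(ims[:3]),np.hstack(ims[3:])]))
E
```

```text
[ 477   67   35  112 2335] [498.4 129.8] (494.5, 122.5) 57.9 [  860. -1040.] [  830. -1056.]
[ 263  124  146   17 1672] [331.  131.1] (335.5, 131.0) 72.6 [ 801. -371.] [ 800. -353.]
[200 171   7  11  64] [202.5 176.3] (202.0, 176.0) 5.4 [608. 155.] [607. 153.]
[339 170  21  22 263] [349. 181.] (349.2, 180.6) 10.8 [ 603. -426.] [ 601. -425.]
[364 179  15  14 161] [371.2 185.5] (371.1, 185.5) 7.3 [ 585. -514.] [ 585. -514.]
[220 197  24  25 451] [231.4 209.3] (230.8, 209.2) 12.5 [480.  38.] [479.  36.]
[ 476  197   36   56 1672] [494.7 224.8] (495.0, 224.5) 30.0 [  439. -1027.] [  437. -1026.]
[260 198  24  24 448] [271.7 209.6] (271.3, 209.5) 12.2 [ 482. -120.] [ 482. -122.]
[329 198  23  24 436] [340.3 209.5] (339.5, 209.6) 12.2 [ 487. -388.] [ 488. -391.]
[358 215  33  22 194] [373.7 225.1] (374.0, 225.0) 17.5 [ 429. -525.] [ 429. -524.]
[294 222  14  12 137] [301.  227.6] (300.9, 227.4) 7.0 [ 415. -237.] [ 414. -237.]
[[   0    0   80   80 4550]
 [  37   21   31   41  621]
 [  22   22   44   44 1182]]
[611. 114.   0.]
[625. -67.   0.]
[804. -61.   0.]
[794. 124.   0.]
```

View pics/z1.png

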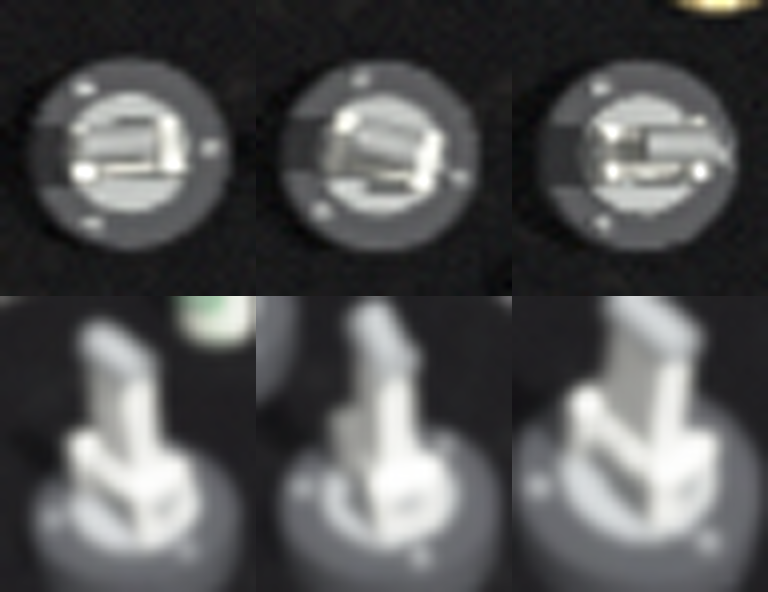

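```bash
cat >> h.py <<'E'
def state():
    o=monitor.get_obs();print("t",round(o["t"],2),"p",o["eef_pos"].round(1),"rpy",o["orientation"].round(3),"F",o["ft_force"].round(1),"gap",round(o["finger_gap"],1),"q",o["qpos"].round(2));return o
def go(x,y,z,yaw=None):
    o=state();from scipy.spatial.transform import Rotation as R
    r=R.from_euler("xyz",o["orientation"]);d=np.array([x,y,z])-o["eef_pos"]
    print("tool shift m",(r.inv().apply(d)/1000).round(4),"rot to ideal deg",(r.inv()*R.from_euler("xyz",[np.pi,0,yaw if yaw is not None else o["orientation"][2]])).as_rotvec(degrees=True).round(2))
E
python3 - <<'E'
from h import *
t=cam("top");s=cam("side")
print(onz(t,292/1.5625,325/1.5625,0),onz(s,312/1.5625,278/1.5625,0))
for p in [(405,237),(292,100),(445,470)]: print(onz(t,190+p[0]/4,110+p[1]/4,0))
print("screen at z100+",onz(s,190+445/4,150+195/4,100))
go(330,215,240,2.85)
E
```

```text
[482.0057992 214.3535759   0.       ] [499.28303862 265.93763511   0.        ]
[ 646.58130795 -197.99389288    0.        ]
[783.54134919 -82.07474573   0.        ]
[ 414.80357124 -241.02831001    0.        ]
screen at z100+ [ 675.81717766 -166.61345365  100.        ]
t 0.4 p [179.8 598.5 233.4] rpy [-3.141 -0.     2.85 ] F [0.3 0.1 0.2] gap 87.0 q [ 1.15  0.22  1.53 -0.    1.39 -0.13]
tool shift m [-0.2542 -0.3241 -0.0065] rot to ideal deg [-0.02 -0.   -0.01]
```

Request:
drive_tool:
  commands: "0 0 0 -0.032 -0.040 0 0;0 0 0 -0.032 -0.040 0 0;0 0 0 -0.032 -0.040 0 0;0 0 0 -0.032 -0.040 0 0"

```text
t: 0.9
eef_pos: [256.8, 407.1, 233.7]
orientation: [3.141, 0.0, 2.85]
ft_force: [0.7, -0.2, -0.2]
finger_gap: 86.9
```

Request:
drive_tool:
  commands: "0 0 0 -0.032 -0.040 0 0;0 0 0 -0.032 -0.040 0 0;0 0 0 -0.032 -0.040 0 0;0 0 0 -0.032 -0.040 0 0;0 0 10 0 0 0 0"

```text
t: 1.52
eef_pos: [334.3, 215.6, 233.9]
orientation: [3.141, 0.001, 2.667]
ft_force: [0.5, 0.9, -0.7]
finger_gap: 87.0
```

Request:
drive_tool:
  commands: "0 0 10 0 0 0 0;0 0 10 0 0 0 0;0 0 10 0 0 0 0;0 0 10 0 0 0 0;0 0 10 0 0 0 0"

```text
t: 2.15
eef_pos: [332.9, 218.5, 233.7]
orientation: [3.141, -0.0, 1.797]
ft_force: [0.4, -0.1, 0.3]
finger_gap: 86.7
```

```bash
python3 - <<'E'
from h import *
go(480,37,240,1.63)
E
```

```text
t 2.15 p [332.9 218.5 233.7] rpy [ 3.141 -0.     1.797] F [ 0.4 -0.1  0.3] gap 86.7 q [ 0.38 -0.36  2.07  0.    1.42  0.16]
tool shift m [-0.2098  0.1027 -0.0063] rot to ideal deg [ 0.02 -0.01  9.56]
```

Request:
drive_tool:
  commands: "0 0 0 -0.055 0 0 0;0 0 0 -0.055 0.010 0 0;0 0 0 -0.05 0.03 0 0;0 0 0 -0.05 0.03 0 0;0 0 9.5 0 0.032 0 0"

```text
t: 2.78
eef_pos: [482.1, 34.1, 233.8]
orientation: [3.141, 0.001, 1.629]
ft_force: [0.0, 0.9, -0.0]
finger_gap: 87.0
```

```bash
python3 - <<'E'
from h import *
t=cam("top");s=cam("side")
go(480,37,123,1.63)
crop(t,190,110,390,250,"t2");crop(s,190,120,390,270,"s2")
E
```

```text
t 2.88 p [482.5  36.7 233.4] rpy [ 3.141 -0.     1.632] F [-0.2 -0.7 -0.5] gap 87.1 q [-0.09 -0.12  1.88  0.    1.38 -0.15]
tool shift m [ 0.0005 -0.0025  0.1104] rot to ideal deg [ 0.03 -0.02  0.1 ]
```

View pics/t2.png

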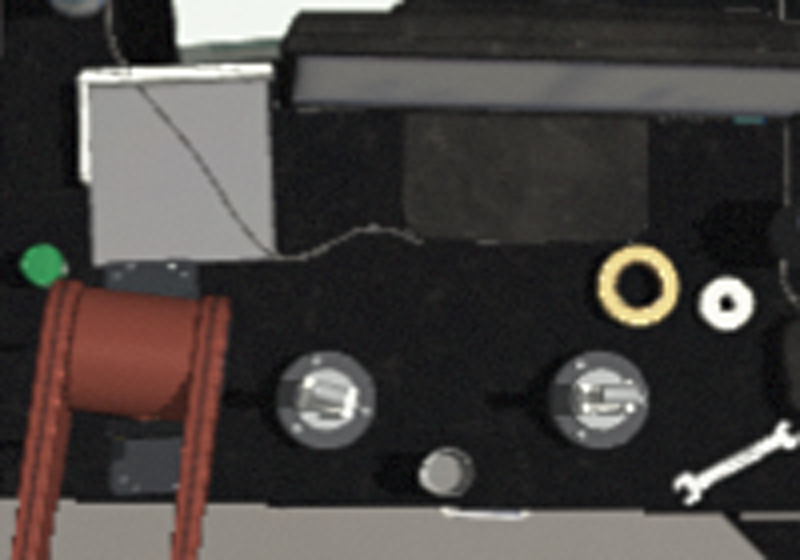

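View pics/s2.png

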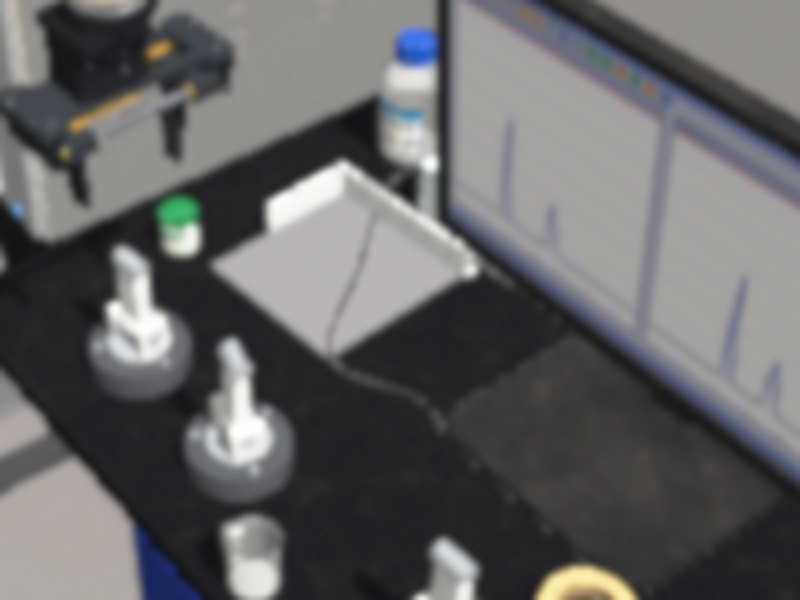

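```bash
python3 - <<'E'
from h import *
s=cam("side");t=cam("top")
for P in [(480,37,135),(482,-121,135),(488,-390,135)]:
    print((proj(s,P)-[190,120])*4,(proj(t,P)-[190,110])*4)
E
```

```text
[130.75935374 255.18477063] [159.06027294 390.28710041]
[235.3219222  352.54996088] [331.04106479 391.91206141]
[456.59159427 554.3926725 ] [621.92691139 391.5041321 ]
```

Request:
drive_tool:
  commands: "0 0 0 0 -0.0025 0.037 0;0 0 0 0 0 0.037 0;0 0 0 0 0 0.034 0;0 0 0 0 0 0 0"

```text
t: 3.48
eef_pos: [474.7, 38.0, 123.2]
orientation: [-3.136, -0.001, 1.639]
ft_force: [0.9, 0.1, 0.6]
finger_gap: 86.8
```

```bash
python3 - <<'E'
from h import *
go(446,37-2,123,1.63)
go(431,37-3,123,1.63)
E
```

```text
t 3.48 p [474.7  38.  123.2] rpy [-3.136e+00 -1.000e-03  1.639e+00] F [0.9 0.1 0.6] gap 86.8 q [-0.09 -0.02  2.01 -0.    1.16 -0.15]
tool shift m [-0.0011 -0.0288  0.0004] rot to ideal deg [-0.34 -0.05  0.53]
t 3.48 p [474.7  38.  123.2] rpy [-3.136e+00 -1.000e-03  1.639e+00] F [0.9 0.1 0.6] gap 86.8 q [-0.09 -0.02  2.01 -0.    1.16 -0.15]
tool shift m [-0.001  -0.0438  0.0005] rot to ideal deg [-0.34 -0.05  0.53]
```

Request:
drive_tool:
  commands: "0 0 0 0 -0.017 0 0;0 0 0 0 -0.010 0 0;0 0 0 0 0 0 0;0 0 0 0 0 0 0"

```text
t: 3.98
eef_pos: [451.8, 35.5, 126.5]
orientation: [3.14, 0.0, 1.637]
ft_force: [-0.2, -0.3, 0.2]
finger_gap: 87.2
```

Request:
drive_tool:
  commands: "0 0 0 0 -0.007 0.003 0;0 0 0 0 -0.004 0 0;0 0 0 0 0 0 0;0 0 0 0 0 0 0"

```text
t: 4.47
eef_pos: [440.1, 34.8, 122.5]
orientation: [3.142, -0.0, 1.637]
ft_force: [1.4, -0.3, -1.1]
finger_gap: 87.1
```

Request:
drive_tool:
  commands: "0 0 0 0 -0.004 0 0;0 0 0 0 -0.004 0 0;0 0 0 0 -0.002 0 0;0 0 0 0 0 0 0;0 0 0 0 0 0 0"

```text
t: 5.1
eef_pos: [430.4, 34.0, 122.8]
orientation: [3.141, 0.0, 1.637]
ft_force: [3.6, -1.0, 1.1]
finger_gap: 87.3
```

```bash
python3 - <<'E'
from h import *
state()
s=cam("side");crop(s,200,150,270,202,"s3")
E
```

```text
t 5.1 p [430.4  34.  122.8] rpy [3.141 0.    1.637] F [ 3.6 -1.   1.1] gap 87.3 q [-0.1  -0.14  2.12 -0.    1.16 -0.17]
```

View pics/s3.png

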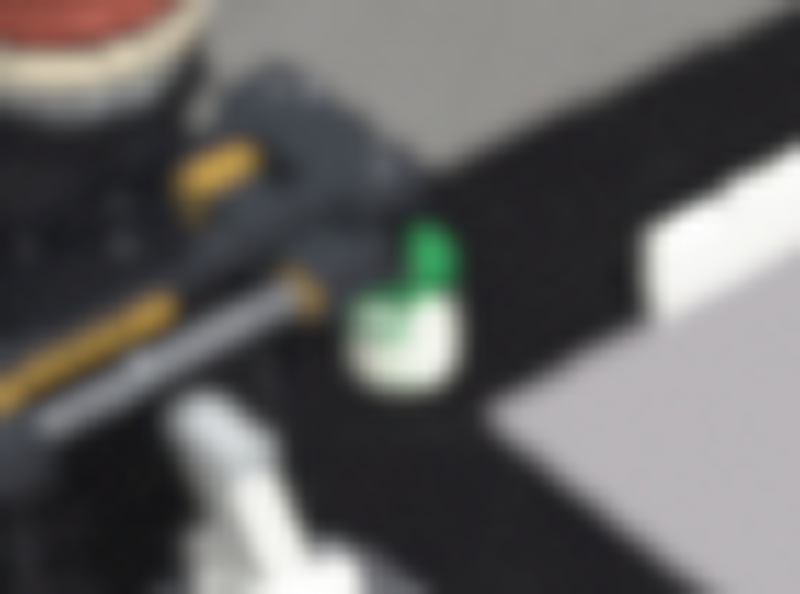

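```bash
cat >> h.py <<'E'
def tip(c,x,y,yaw,lean):
    d=83*np.sin(lean);return proj(c,(x+d*np.cos(yaw),y+d*np.sin(yaw),52+83*np.cos(lean)))
E
python3 - <<'E'
from h import *
s=cam("side")
for l in (0,-.1,-.15,-.2,-.25,-.35,.2,.35): print(l,tip(s,480,37,.06,l))
E
```

```text
0 [222.68983843 183.79619266]
-0.1 [220.82176088 184.89202199]
-0.15 [219.89751336 185.50427708]
-0.2 [218.98331889 186.15735554]
-0.25 [218.08180498 186.84952887]
-0.35 [216.32718993 188.34357927]
0.2 [226.43055423 182.15447995]
0.35 [229.15911625 181.4320491 ]
```

Request:
drive_tool:
  commands: "0 0 0 0 0.012 0 0;0 0 0 0 0.025 0 0;0 0 0 0 0.015 0 0;0 0 0 0 0 0 0;0 0 0 0 0 0 0"

```text
t: 5.82
eef_pos: [481.1, 37.8, 121.9]
orientation: [-3.139, -0.0, 1.637]
ft_force: [-0.9, 1.1, -0.3]
finger_gap: 87.1
```

```bash
python3 - <<'E'
from h import *
go(480,37,123)
s=cam("side");crop(s,200,150,270,202,"s4")
E
```

```text
t 5.83 p [481.1  37.8 121.9] rpy [-3.139 -0.     1.637] F [-0.9  1.1 -0.3] gap 87.1 q [-0.09 -0.01  1.99  0.    1.16 -0.15]
tool shift m [-0.0008 -0.0011 -0.0011] rot to ideal deg [-0.12 -0.03  0.  ]
```

View pics/s4.png

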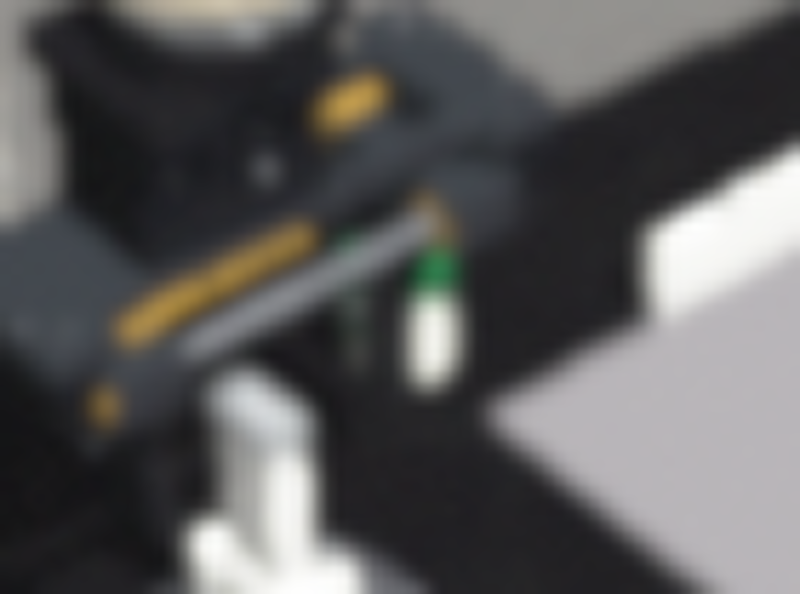

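Request:
drive_tool:
  commands: "0 0 0 0 0.020 0 0;0 0 0 0 0.013 0 0;0 0 0 0 0.006 0 0;0 0 0 0 0.006 0 0;0 0 0 0 0.003 0 0"

```text
t: 6.5
eef_pos: [529.0, 40.8, 122.0]
orientation: [-3.139, -0.0, 1.637]
ft_force: [-4.2, 0.6, -1.1]
finger_gap: 86.7
```

Request:
drive_tool:
  commands: "0 0 0 0 0 0 0;0 0 0 0 0 0 0"

```text
t: 6.75
eef_pos: [529.2, 40.8, 122.2]
orientation: [-3.14, -0.0, 1.637]
ft_force: [-3.7, 0.3, -0.4]
finger_gap: 86.8
```

```bash
python3 - <<'E'
from h import *
state()
s=cam("side");crop(s,200,150,270,202,"s5")
E
```

```text
t 6.75 p [529.2  40.8 122.2] rpy [-3.14  -0.     1.637] F [-3.7  0.3 -0.4] gap 86.8 q [-0.07  0.11  1.87 -0.    1.16 -0.14]
```

View pics/s5.png

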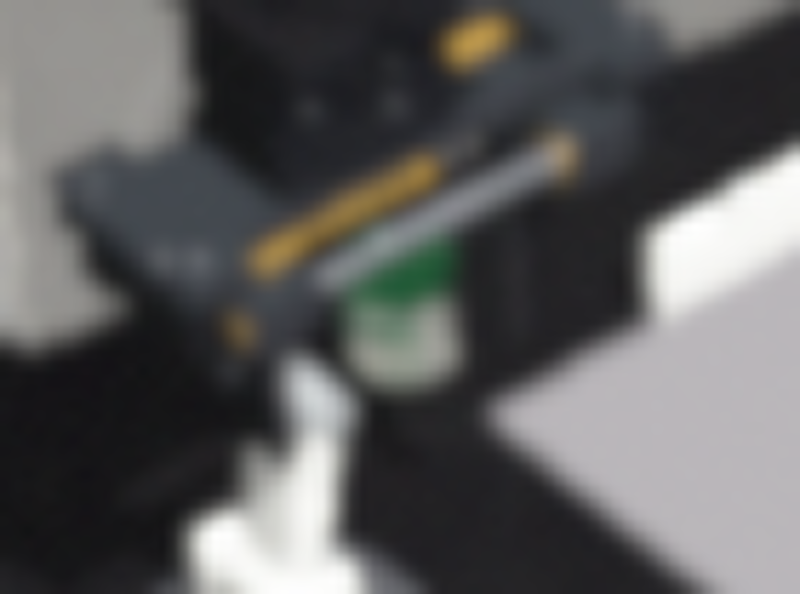

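Request:
drive_tool:
  commands: "0 0 0 0 -0.010 0 0;0 0 0 0 -0.020 0 0;0 0 0 0 -0.018 0 0;0 0 0 0 0 0 0;0 0 0 0 0 -0.03 0"

```text
t: 7.42
eef_pos: [480.9, 37.7, 151.3]
orientation: [-3.139, -0.0, 1.636]
ft_force: [1.0, -0.1, 1.3]
finger_gap: 87.4
```

Request:
drive_tool:
  commands: "0 0 0 0 0 -0.03 0;0 0 0 -0.053 -0.003 0 0;0 0 0 -0.053 -0.003 0 0;0 0 10 -0.053 -0.003 0 0;0 0 9.9 0 0 0 0"

```text
t: 8.05
eef_pos: [484.5, -125.6, 183.4]
orientation: [3.139, 0.001, 1.279]
ft_force: [-0.0, 1.1, -0.2]
finger_gap: 87.0
```

```bash
python3 - <<'E'
from h import *
s=cam("side")
go(482,-121,123,1.29)
crop(s,200,150,300,225,"s6")
E
```

```text
t 8.1 p [ 484.4 -124.1  183.2] rpy [3.139 0.    1.273] F [-0.3 -0.2  0.3] gap 86.9 q [-0.41 -0.04  1.9   0.    1.28 -0.11]
tool shift m [ 0.0022 -0.0034  0.0602] rot to ideal deg [ 0.14  0.01 -0.96]
```

View pics/s6.png

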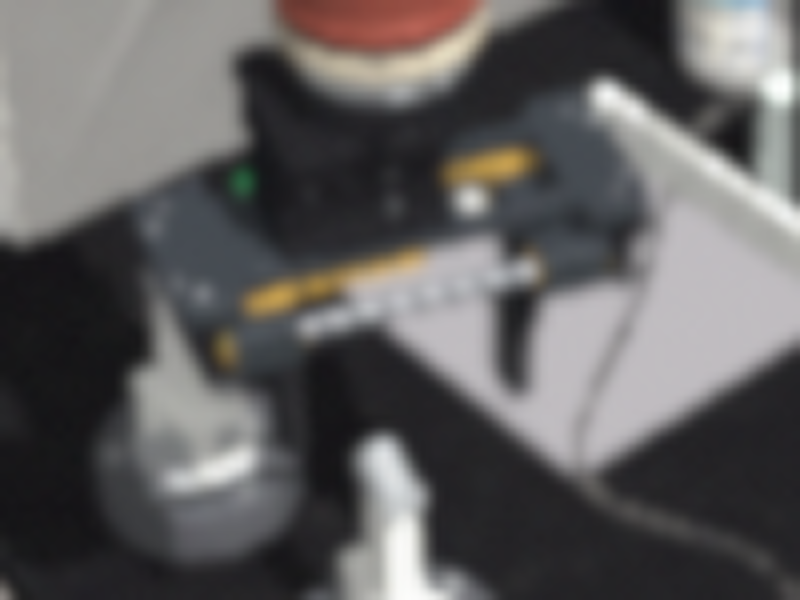

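Request:
drive_tool:
  commands: "0 0 -1 0.002 -0.002 0.03 0;0 0 0 0 0 0.03 0;0 0 0 0 -0.015 0 0;0 0 0 0 -0.013 0 0;0 0 0 0 0 0 0"

```text
t: 8.72
eef_pos: [455.1, -111.8, 124.0]
orientation: [3.139, 0.0, 1.308]
ft_force: [0.0, 0.2, 0.3]
finger_gap: 87.0
```

```bash
python3 - <<'E'
from h import *
s=cam("side")
state()
yw=-.28
print("target",482-48*np.cos(yw),-121-48*np.sin(yw))
crop(s,200,150,300,225,"s7")
for l in (0,-.1,-.2,-.35,.2,.35): print(l,tip(s,482,-121,-.28,l))
E
```

```text
t 8.78 p [ 455.7 -112.1  124.2] rpy [3.138 0.    1.307] F [-0.6 -0.8  0.5] gap 86.9 q [-0.41 -0.05  2.03  0.    1.16 -0.15]
target 435.869338961083 -107.73492886892254
0 [248.83048055 208.13749022]
-0.1 [246.48839834 208.87442975]
-0.2 [244.17444082 209.78296243]
-0.35 [240.8137618  211.44538034]
0.2 [253.49305167 207.20653624]
0.35 [256.86901665 206.99846436]
```

View pics/s7.png

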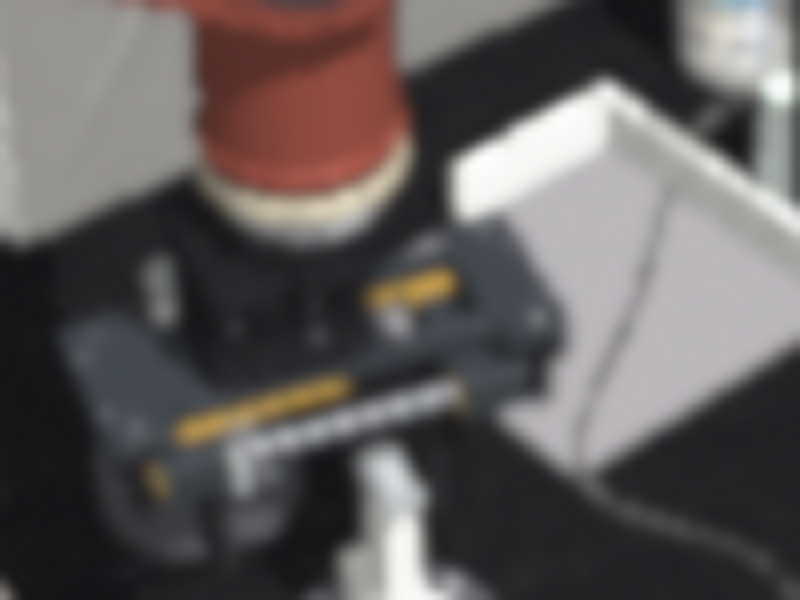

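Request:
drive_tool:
  commands: "0 0 0 0 -0.007 0.001 0;0 0 0 0 -0.006 0 0;0 0 0 0 -0.006 0 0;0 0 0 0 -0.003 0 0;0 0 0 0 0 0 0"

```text
t: 9.4
eef_pos: [433.6, -106.1, 121.5]
orientation: [-3.142, 0.0, 1.307]
ft_force: [-0.2, -0.8, 0.3]
finger_gap: 87.4
```

Request:
drive_tool:
  commands: "0 0 0 0 0 0 0"

```text
t: 9.52
eef_pos: [434.0, -106.2, 121.6]
orientation: [3.141, 0.0, 1.307]
ft_force: [0.0, -0.7, 0.5]
finger_gap: 87.2
```

```bash
python3 - <<'E'
from h import *
s=cam("side")
state()
crop(s,200,150,300,225,"s8")
E
```

```text
t 9.57 p [ 434.  -106.2  121.6] rpy [3.141 0.    1.307] F [ 0.6  0.6 -0.6] gap 87.1 q [-0.42 -0.1   2.08  0.    1.16 -0.15]
```

View pics/s8.png

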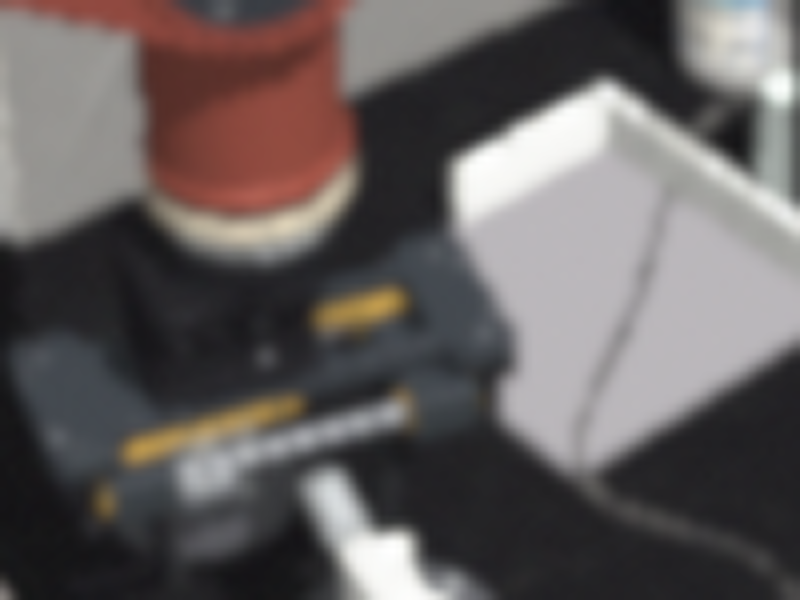

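Request:
drive_tool:
  commands: "0 0 0 0 0.025 0.001 0;0 0 0 0 0.022 0 0;0 0 0 0 0 0 0;0 0 0 0 0.012 0 0;0 0 0 0 0.010 0 0"

```text
t: 10.2
eef_pos: [500.7, -124.2, 120.5]
orientation: [-3.142, 0.0, 1.307]
ft_force: [-0.1, -0.6, -0.4]
finger_gap: 87.2
```

```bash
python3 - <<'E'
from h import *
s=cam("side")
state()
crop(s,200,150,300,225,"s9")
E
```

```text
t 10.25 p [ 501.9 -124.6  120.9] rpy [3.14  0.    1.307] F [-0.7 -0.4  0.3] gap 87.2 q [-0.4   0.07  1.91  0.    1.15 -0.13]
```

View pics/s9.png

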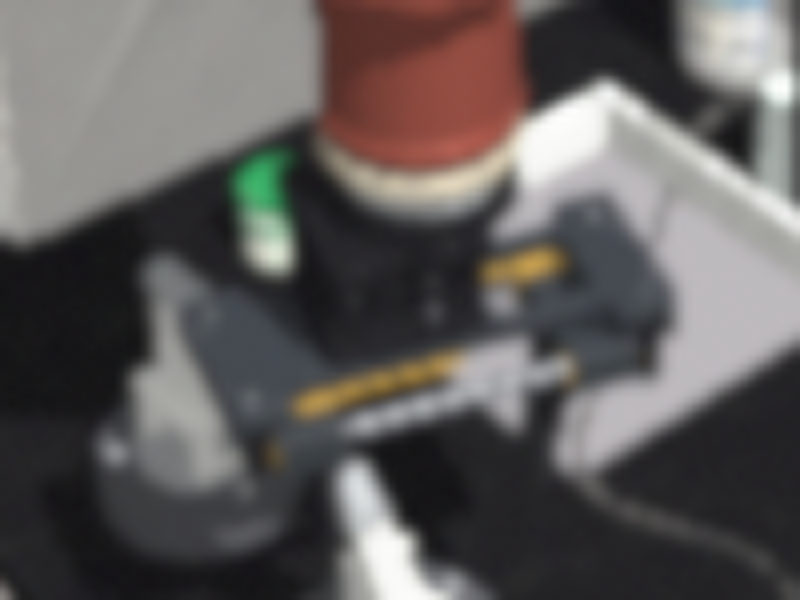

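Request:
drive_tool:
  commands: "0 0 0 0 0.012 0 0;0 0 0 0 0.010 0 0;0 0 0 0 0.006 0 0;0 0 0 0 0 0 0;0 0 0 0 0 0 0"

```text
t: 10.88
eef_pos: [527.2, -131.3, 120.4]
orientation: [-3.141, -0.0, 1.307]
ft_force: [0.5, -0.3, -0.1]
finger_gap: 86.9
```

```bash
python3 - <<'E'
from h import *
s=cam("side")
state()
crop(s,200,150,300,225,"s10")
E
```

```text
t 10.93 p [ 527.1 -131.3  120.4] rpy [-3.141 -0.     1.307] F [ 0.2 -0.1  0.7] gap 87.0 q [-0.39  0.14  1.84 -0.    1.16 -0.13]
```

View pics/s10.png

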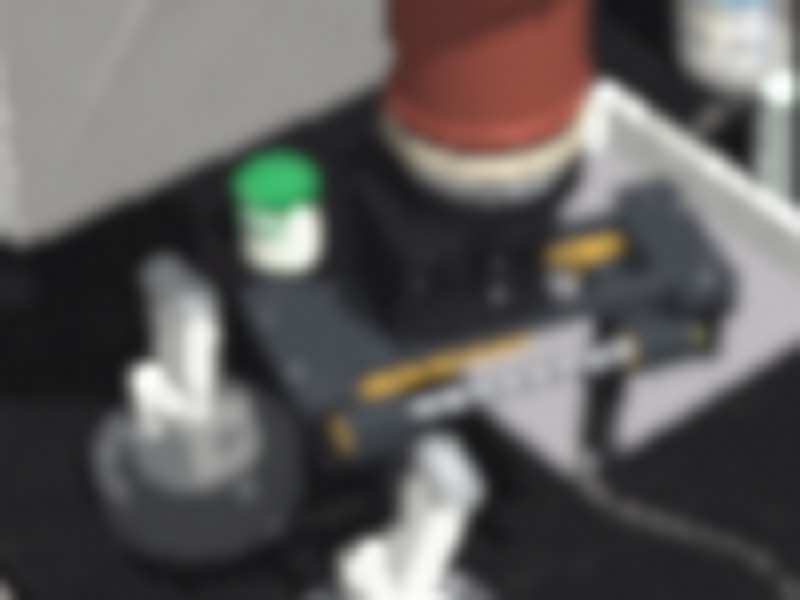

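Request:
drive_tool:
  commands: "0 0 0 0 -0.020 0 0;0 0 0 0 -0.028 0 0;0 0 0 0 0 0 0;0 0 0 0 0 -0.03 0;0 0 0 0 0 -0.03 0"

```text
t: 11.55
eef_pos: [481.6, -119.1, 181.4]
orientation: [3.141, -0.0, 1.307]
ft_force: [-0.4, 0.3, 0.7]
finger_gap: 86.8
```

Request:
drive_tool:
  commands: "0 0 0 -0.052 0.0155 0 0;0 0 0 -0.052 0.0155 0 0;0 0 0 -0.052 0.0155 0 0;0 0 0 -0.052 0.0155 0 0;0 0 0 -0.052 0.0155 0 0"

```text
t: 12.18
eef_pos: [488.7, -392.6, 180.8]
orientation: [3.14, 0.001, 1.307]
ft_force: [0.5, 0.3, 0.5]
finger_gap: 87.0
```

Request:
drive_tool:
  commands: "0 0 -7.5 0 0 0 0;0 0 -7.5 0 0 0 0;0 0 0 0 0 0 0"

```text
t: 12.55
eef_pos: [488.5, -390.8, 180.5]
orientation: [3.141, 0.0, 1.567]
ft_force: [-0.7, 0.0, 0.2]
finger_gap: 87.2
```

```bash
python3 - <<'E'
from h import *
s=cam("side");t=cam("top")
go(488,-390,123,1.571)
crop(s,200,150,340,255,"s11");crop(t,190,140,370,250,"t11")
for l in (0,-.1,-.2,-.35,.2,.35): print(l,(tip(s,488,-390,0,l)-[200,150])*5.714)
E
```

```text
t 12.65 p [ 488.5 -390.3  180.6] rpy [3.141 0.    1.566] F [-0.5  0.3  0.4] gap 87.4 q [-0.8   0.26  1.58  0.    1.3  -0.8 ]
tool shift m [ 0.0003 -0.0005  0.0576] rot to ideal deg [ 0.02  0.02 -0.28]
0 [595.10109242 620.52993267]
-0.1 [582.81209586 628.9694345 ]
-0.2 [570.48901416 638.38472852]
-0.35 [552.2539191  654.10936826]
0.2 [619.01909756 606.91606549]
0.35 [635.86213961 599.81080374]
```

View pics/s11.png

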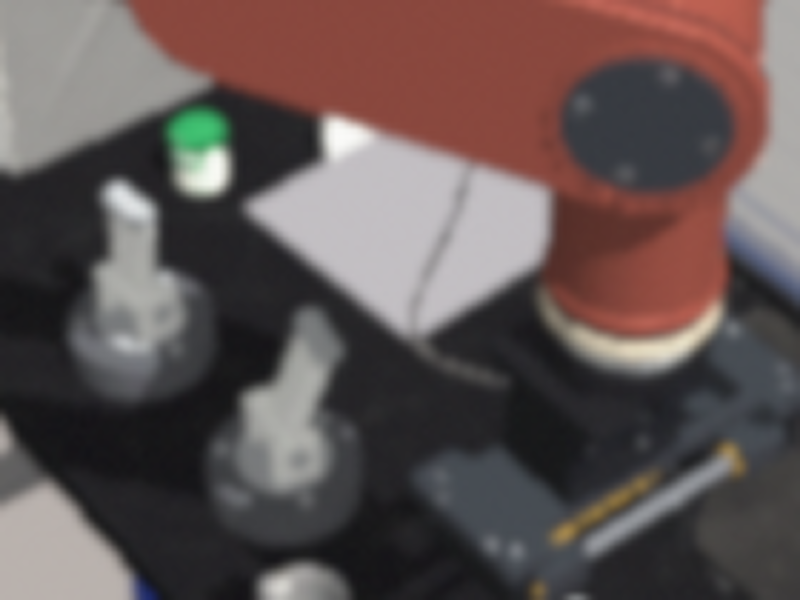

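View pics/t11.png

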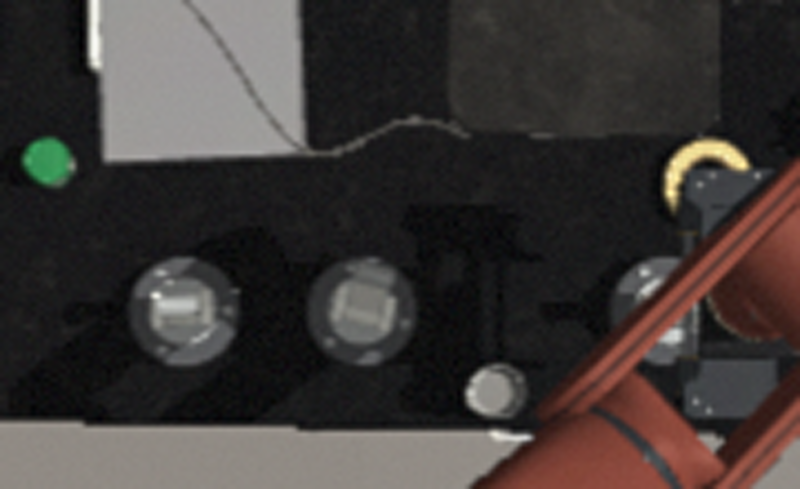

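Request:
drive_tool:
  commands: "0 0 0 0 0 0.029 0;0 0 0 0 0 0.029 0;0 0 0 0 -0.015 0 0;0 0 0 0 -0.018 0 0;0 0 0 0 -0.006 0 0"

```text
t: 13.28
eef_pos: [448.6, -390.6, 124.0]
orientation: [3.14, 0.001, 1.567]
ft_force: [0.9, 0.9, -0.7]
finger_gap: 87.1
```

Request:
drive_tool:
  commands: "0 0 0 0 -0.005 0 0;0 0 0 0 -0.005 0 0;0 0 0 0 0 0 0;0 0 0 0 0 0 0"

```text
t: 13.78
eef_pos: [439.8, -390.4, 123.2]
orientation: [3.14, 0.001, 1.569]
ft_force: [3.0, -1.2, 1.9]
finger_gap: 86.9
```

```bash
python3 - <<'E'
from h import *
s=cam("side");state()
crop(s,250,220,350,295,"s12")
for l in (0,-.1,-.2,-.35,.2,.35): print(l,(tip(s,488,-390,0,l)-[250,220])*8)
E
```

```text
t 13.82 p [ 439.7 -390.3  123. ] rpy [3.141e+00 1.000e-03 1.569e+00] F [ 3.3 -0.6  1.7] gap 87.1 q [-0.86  0.23  1.73  0.    1.18 -0.86]
0 [433.18318854 308.785345  ]
-0.1 [415.97773308 320.60123836]
-0.2 [398.72455605 333.78330909]
-0.35 [373.19414644 355.79890552]
0.2 [466.67007009 289.72497793]
0.35 [490.25150802 279.7771141 ]
```

View pics/s12.png

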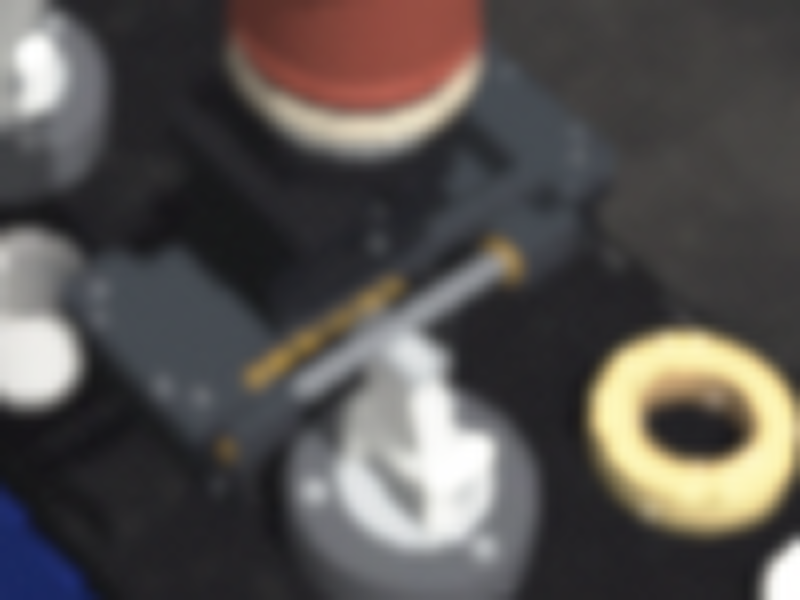

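Request:
drive_tool:
  commands: "0 0 0 0 -0.003 0 0;0 0 0 0 0 0 0;0 0 0 0 0 0 0;0 0 0 0 0.020 0 0;0 0 0 0 0.031 0 0"

```text
t: 14.45
eef_pos: [485.8, -389.4, 121.4]
orientation: [-3.138, -0.002, 1.568]
ft_force: [1.1, 0.9, 0.4]
finger_gap: 87.0
```

Request:
drive_tool:
  commands: "0 0 0 0 0 0 0;0 0 0 0 0 0 0"

```text
t: 14.7
eef_pos: [485.8, -389.3, 121.4]
orientation: [-3.139, -0.002, 1.569]
ft_force: [-0.3, 0.0, -0.6]
finger_gap: 86.9
```

```bash
python3 - <<'E'
from h import *
s=cam("side");state()
crop(s,250,220,350,295,"s13")
E
```

```text
t 14.75 p [ 485.8 -389.5  121.6] rpy [-3.139e+00 -2.000e-03  1.569e+00] F [-0.4 -0.8  0.9] gap 87.3 q [-0.8   0.32  1.63 -0.    1.2  -0.8 ]
```

View pics/s13.png

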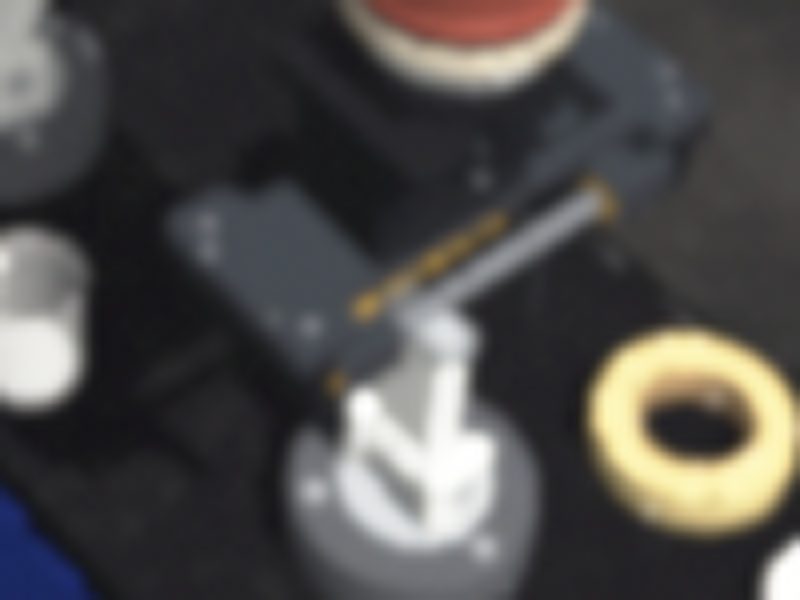

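Request:
drive_tool:
  commands: "0 0 0 0 0.022 0 0;0 0 0 0 0.013 0 0;0 0 0 0 0.006 0 0;0 0 0 0 0.006 0 0;0 0 0 0 0.003 0 0"

```text
t: 15.38
eef_pos: [536.5, -390.0, 122.1]
orientation: [-3.14, -0.001, 1.569]
ft_force: [-2.3, 0.2, -0.1]
finger_gap: 87.7
```

Request:
drive_tool:
  commands: "0 0 0 0 0 0 0;0 0 0 0 0 0 0"

```text
t: 15.62
eef_pos: [536.6, -390.0, 122.2]
orientation: [-3.141, -0.001, 1.569]
ft_force: [-3.7, 1.3, 0.0]
finger_gap: 87.1
```

```bash
python3 - <<'E'
from h import *
s=cam("side");state()
crop(s,250,220,350,295,"s14")
E
```

```text
t 15.68 p [ 536.6 -390.1  122.2] rpy [-3.141e+00 -1.000e-03  1.568e+00] F [-2.4  1.2 -1.3] gap 87.0 q [-0.75  0.4   1.51 -0.    1.22 -0.74]
```

View pics/s14.png

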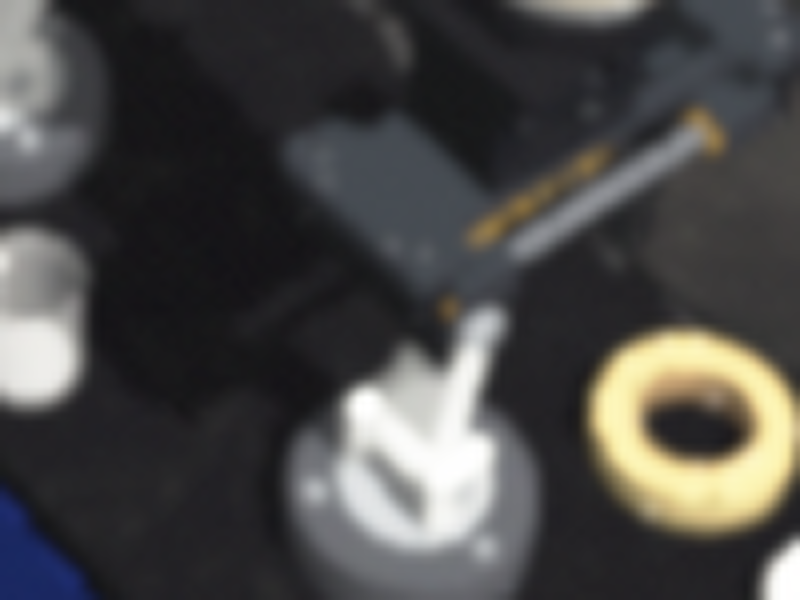

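Request:
drive_tool:
  commands: "0 0 0 0 -0.020 0 0;0 0 0 0 -0.030 0 0;0 0 0 0 0 0 0;0 0 0 0 0 -0.03 0;0 0 0 0 0 -0.03 0"

```text
t: 16.3
eef_pos: [488.0, -390.3, 183.4]
orientation: [3.14, 0.0, 1.569]
ft_force: [0.5, 0.9, -0.8]
finger_gap: 87.0
```

Request:
drive_tool:
  commands: "0 0 0 0.047 -0.0115 0 0.43;0 0 0 0.047 -0.0115 0 0.43;0 0 0 0.047 -0.0115 0 0.43;0 0 0 0.047 -0.0115 0 0.43;0 0 0 0.047 -0.0115 0 0.43"

```text
t: 16.92
eef_pos: [430.9, -153.7, 183.4]
orientation: [3.139, 0.001, 1.569]
ft_force: [1.0, 1.0, -0.3]
finger_gap: 51.4
```

Request:
drive_tool:
  commands: "0 0 9.5 0 0 0 0.43;0 0 9.5 0 0 0 0.43;0 0 9.5 0 0 0 0.43;0 0 9.5 0 0 0 0.43;0 0 9.5 0 0 0 0.43"

```text
t: 17.55
eef_pos: [431.4, -155.1, 183.4]
orientation: [3.139, -0.001, 0.734]
ft_force: [0.4, -0.8, 0.4]
finger_gap: 49.6
```

Request:
drive_tool:
  commands: "0 0 9.5 0 0 0 0.43;0 0 0 0 0 0 0.43"

```text
t: 17.8
eef_pos: [431.2, -155.1, 183.2]
orientation: [3.14, -0.001, 0.576]
ft_force: [0.2, -0.3, -0.1]
finger_gap: 49.6
```

```bash
python3 - <<'E'
from h import *
s=cam("side");t=cam("top");go(430,-155,124,.575)
go(430,-155,24,.575)
crop(s,190,150,350,270,"s15");crop(t,190,110,390,250,"t15")
E
```

```text
t 17.9 p [ 430.8 -155.   183. ] rpy [ 3.141e+00 -1.000e-03  5.780e-01] F [-0.3 -0.4 -0.1] gap 49.2 q [-0.52 -0.15  2.    0.    1.29  0.48]
tool shift m [-0.0007 -0.0005  0.059 ] rot to ideal deg [ 0.05 -0.05  0.15]
t 17.9 p [ 430.8 -155.   183. ] rpy [ 3.141e+00 -1.000e-03  5.780e-01] F [-0.3 -0.4 -0.1] gap 49.2 q [-0.52 -0.15  2.    0.    1.29  0.48]
tool shift m [-0.0008 -0.0006  0.159 ] rot to ideal deg [ 0.05 -0.05  0.15]
```

View pics/s15.png

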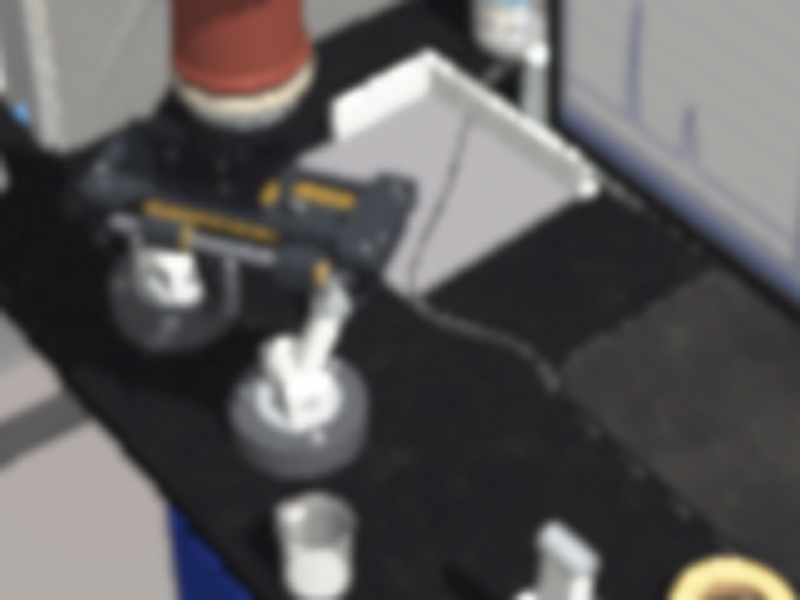

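View pics/t15.png

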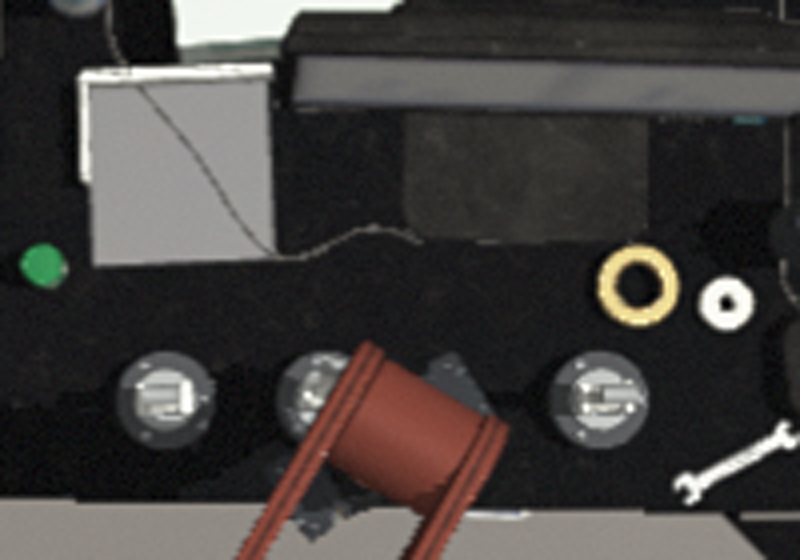

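Request:
drive_tool:
  commands: "0 0 0 -0.001 0 0.05 0.43;0 0 0 0 0 0.05 0.43;0 0 0 0 0 0.04 0.43;0 0 0 0 0 0.012 0.43;0 0 0 0 0 0.006 0.43"

```text
t: 18.52
eef_pos: [429.8, -155.8, 24.9]
orientation: [3.141, -0.0, 0.575]
ft_force: [0.4, -0.2, 0.2]
finger_gap: 49.7
```

Request:
drive_tool:
  commands: "0 0 0 0 0 0 0.43;0 0 0 0 0 0 0.43"

```text
t: 18.77
eef_pos: [430.5, -156.2, 26.0]
orientation: [3.139, -0.001, 0.574]
ft_force: [0.3, 0.7, -0.0]
finger_gap: 50.1
```

```bash
python3 - <<'E'
from h import *
s=cam("side");go(649.6,-12.5,24,.575)
crop(s,190,150,310,240,"s16")
E
```

```text
t 18.82 p [ 430.3 -156.2   25.9] rpy [ 3.139e+00 -1.000e-03  5.740e-01] F [-0.  -0.6  0. ] gap 49.2 q [-0.52  0.09  2.11 -0.    0.94  0.48]
tool shift m [ 0.2621 -0.0016  0.0022] rot to ideal deg [ 0.14 -0.07 -0.05]
```

View pics/s16.png

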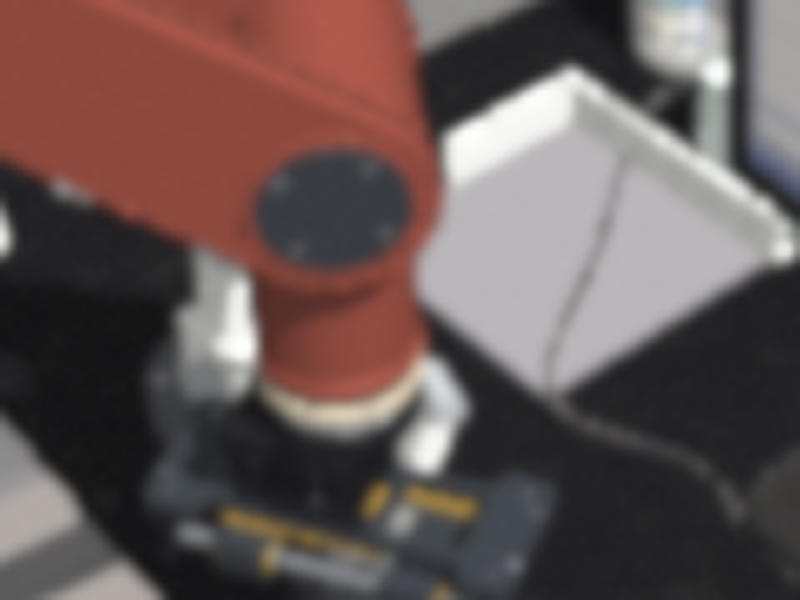

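```bash
python3 - <<'E'
from h import *
s=cam("side")
for z in (150,200,250,300,350): print(z,proj(s,(430,-156,z)),proj(s,(400,-208,z)))
E
```

```text
150 [241.79042783 217.91206508] [243.42556777 231.88119012]
200 [241.00964066 206.72555854] [242.66261464 220.67124683]
250 [240.18355193 194.89280325] [241.85368369 208.78852508]
300 [239.3080699  182.35568292] [240.99445859 196.17012815]
350 [238.37859073 169.04883926] [240.08006108 182.74500506]
```

Request:
drive_tool:
  commands: "0 0 0 0.007 -0.0005 0.002 0.43;0 0 0 0.006 0 0 0.43;0 0 0 0.010 0 0 0.43;0 0 0 0.012 0 0 0.43;0 0 0 0.012 0 0 0.43"

```text
t: 19.5
eef_pos: [468.2, -129.4, 22.3]
orientation: [-3.141, 0.002, 0.574]
ft_force: [-3.3, -3.0, 2.0]
finger_gap: 49.6
```

```bash
python3 - <<'E'
from h import *
s=cam("side");t=cam("top");go(649.6,-12.5,24,.575)
crop(s,190,150,310,240,"s17");crop(t,190,110,330,215,"t17")
E
```

```text
t 19.6 p [ 469.5 -129.    22.6] rpy [ 3.141e+00 -1.000e-03  5.750e-01] F [ 1.1  0.4 -0.7] gap 49.6 q [-0.43  0.16  2.03  0.    0.95  0.57]
tool shift m [ 2.145e-01  2.000e-04 -1.300e-03] rot to ideal deg [ 0.01 -0.03 -0.02]
```

View pics/s17.png

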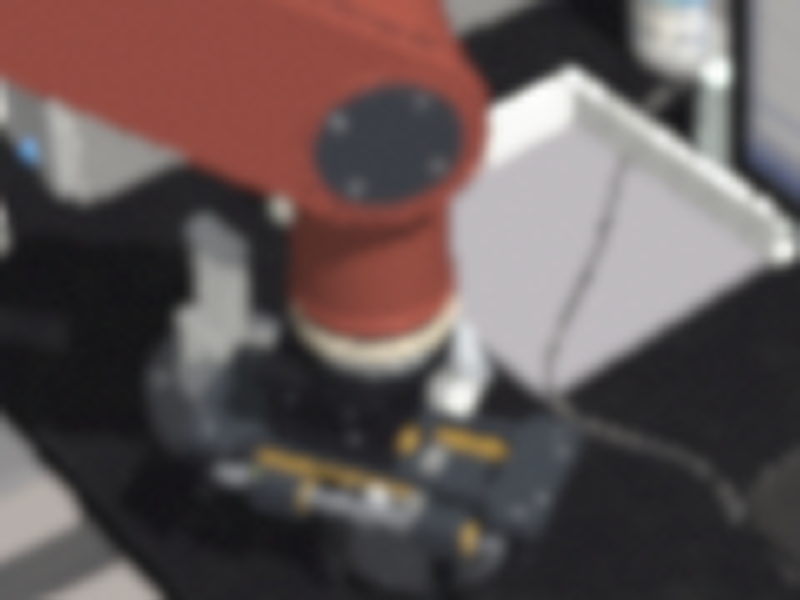

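View pics/t17.png

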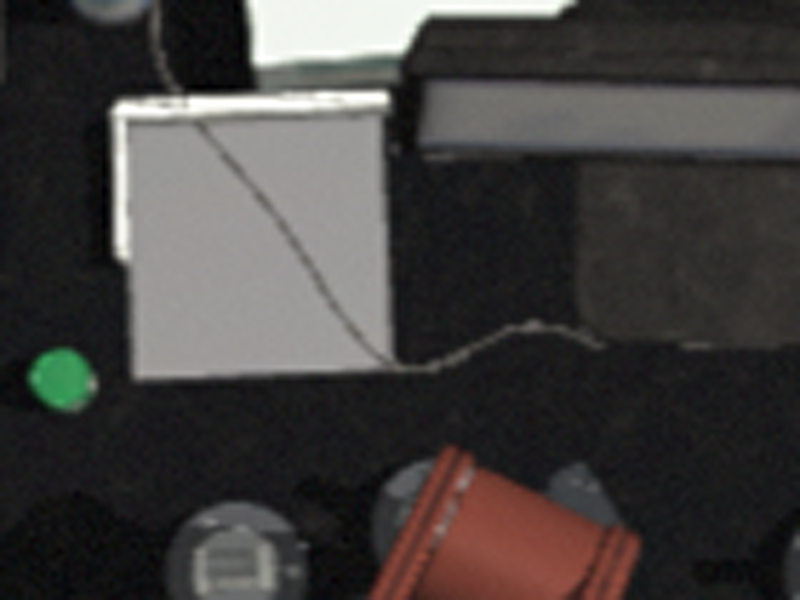

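Request:
drive_tool:
  commands: "0 0 0 0.012 0 0 0.43;0 0 0 0.015 0 0 0.43;0 0 0 0.015 0 0 0.43;0 0 0 0.015 0 0 0.43;0 0 0 0.012 0 0 0.43"

```text
t: 20.23
eef_pos: [526.8, -91.6, 22.3]
orientation: [-3.141, 0.0, 0.574]
ft_force: [-3.8, -2.6, 1.0]
finger_gap: 49.7
```

```bash
python3 - <<'E'
from h import *
s=cam("side");t=cam("top");go(649.6,-12.5,24,.575)
crop(s,190,150,310,240,"s18");crop(t,190,110,330,215,"t18")
E
```

```text
t 20.32 p [528.  -91.3  22.7] rpy [ 3.141e+00 -2.000e-03  5.750e-01] F [ 0.5  0.2 -0.1] gap 49.5 q [-0.32  0.27  1.91  0.    0.97  0.68]
tool shift m [ 0.1449 -0.     -0.001 ] rot to ideal deg [ 0.04 -0.1  -0.02]
```

View pics/s18.png

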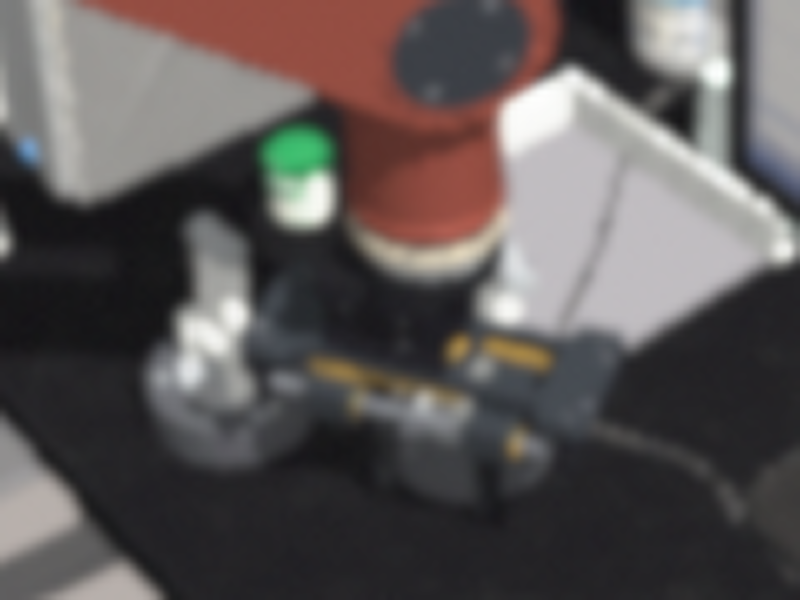

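View pics/t18.png

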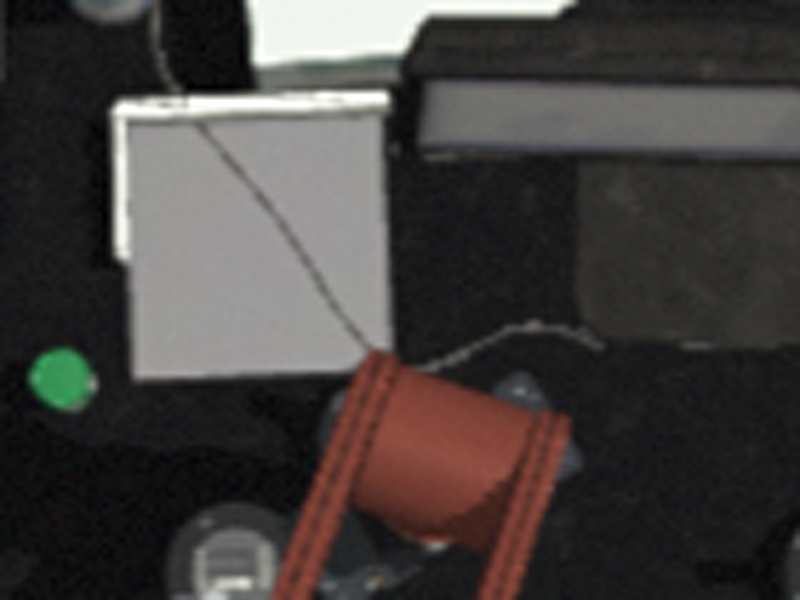

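Request:
drive_tool:
  commands: "0 0 0 0.012 0 0 0.43;0 0 0 0.015 0 0 0.43;0 0 0 0.015 0 0 0.43;0 0 0 0.015 0 0 0.43;0 0 0 0.015 0 0 0.43"

```text
t: 20.95
eef_pos: [587.4, -52.6, 22.4]
orientation: [-3.141, 0.0, 0.574]
ft_force: [-2.8, -2.5, 2.0]
finger_gap: 49.7
```

```bash
python3 - <<'E'
from h import *
s=cam("side");t=cam("top");go(649.6,-12.5,24,.575)
crop(s,190,130,310,220,"s19");crop(t,190,110,330,215,"t19")
E
```

```text
t 21.05 p [589.1 -51.9  23. ] rpy [ 3.14e+00 -3.00e-03  5.75e-01] F [ 0.4 -0.9  0.2] gap 49.8 q [-0.22  0.38  1.76  0.    1.    0.77]
tool shift m [ 0.0722 -0.0002 -0.0008] rot to ideal deg [ 0.07 -0.16 -0.02]
```

View pics/s19.png

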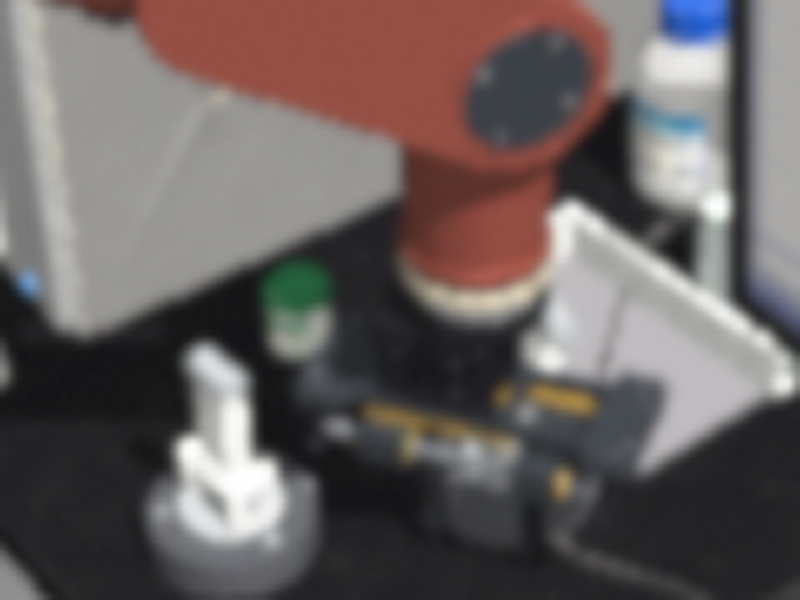

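View pics/t19.png

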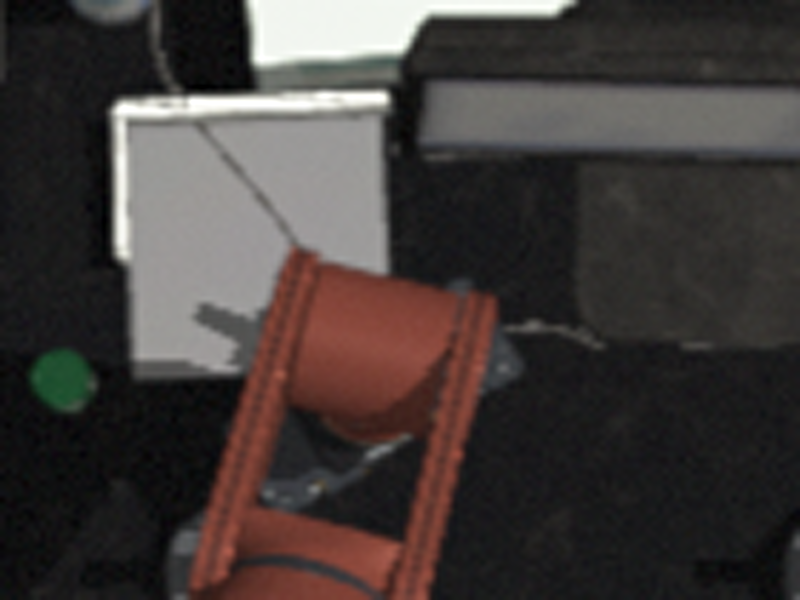

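Request:
drive_tool:
  commands: "0 0 0 0.012 0 0 0.43;0 0 0 0.014 0 0 0.43;0 0 0 0.014 0 0 0.43;0 0 0 0.012 0 0 0.43;0 0 0 0.010 0 0 0.43"

```text
t: 21.68
eef_pos: [639.0, -19.3, 22.5]
orientation: [-3.141, 0.001, 0.574]
ft_force: [-4.5, -2.7, 2.6]
finger_gap: 49.8
```

```bash
python3 - <<'E'
from h import *
s=cam("side");t=cam("top");go(649.6,-12.5,24,.575)
crop(s,210,130,330,220,"s20");crop(t,190,110,330,215,"t20")
E
```

```text
t 21.77 p [639.9 -18.7  22.5] rpy [ 3.141e+00 -1.000e-03  5.740e-01] F [-0.2 -0.1 -0.4] gap 49.4 q [-0.15  0.48  1.62  0.    1.04  0.84]
tool shift m [ 0.0115  0.0001 -0.0014] rot to ideal deg [ 0.01 -0.08 -0.04]
```

View pics/s20.png

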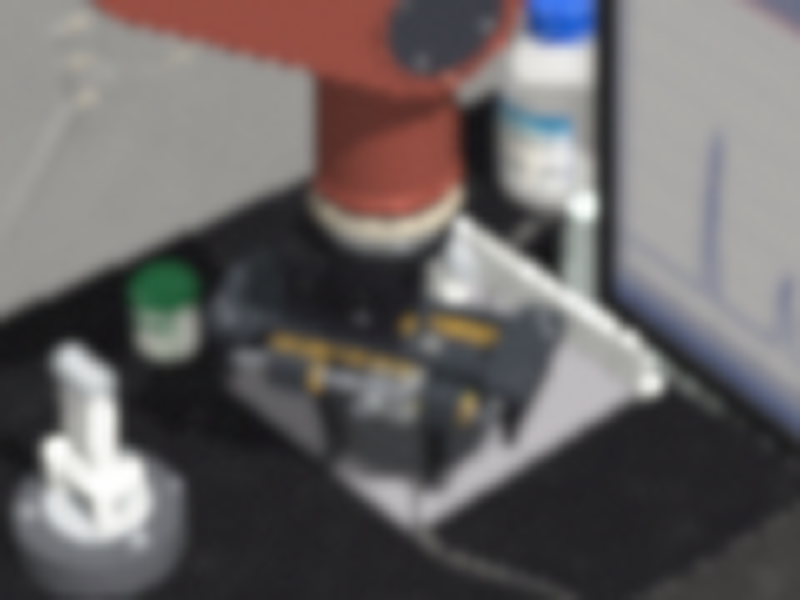

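View pics/t20.png

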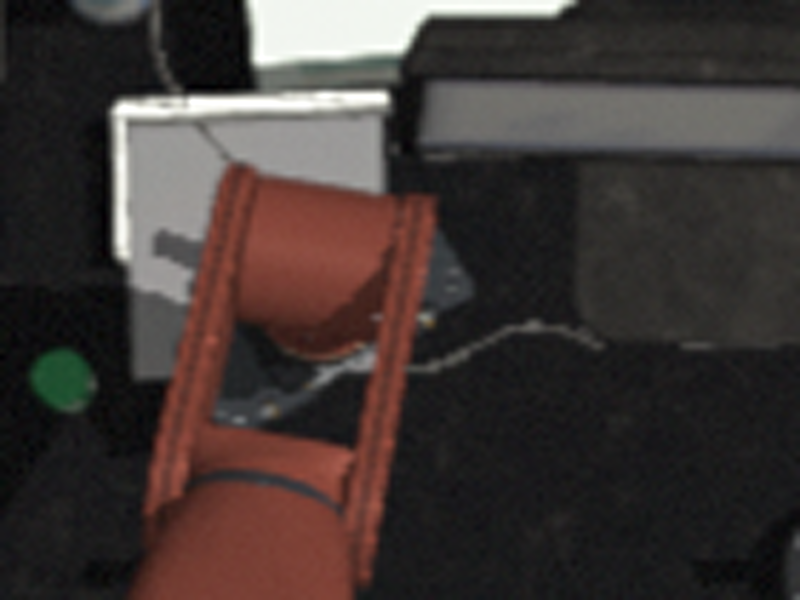

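Request:
drive_tool:
  commands: "0 0 0 0.006 0 0 0.43;0 0 0 0.004 0 0 0.43;0 0 0 0 0 0 0.43;0 0 0 -0.010 0 0 0.43;0 0 0 -0.020 0 0 0.43"

```text
t: 22.4
eef_pos: [622.5, -30.1, 22.8]
orientation: [3.141, -0.002, 0.574]
ft_force: [-0.2, 0.1, 0.5]
finger_gap: 49.9
```

Request:
drive_tool:
  commands: "0 0 0 -0.040 0 0 0.43;0 0 0 -0.040 0 -0.02 0.43;0 0 0 0 0 -0.05 0.43;0 0 0 0 0 -0.05 0.43;0 0 0 0 0 -0.05 0.43"

```text
t: 23.02
eef_pos: [554.7, -73.8, 194.4]
orientation: [3.141, -0.002, 0.573]
ft_force: [0.9, -0.3, 0.1]
finger_gap: 49.7
```

```bash
python3 - <<'E'
from h import *
s=cam("side");t=cam("top");go(400,-60,200,.575)
crop(s,190,130,350,250,"s21");crop(t,190,110,390,250,"t21")
E
```

```text
t 23.12 p [559.  -74.8 200.2] rpy [ 3.132 -0.01   0.574] F [-0.2 -0.3  1.3] gap 49.8 q [-0.27  0.09  1.74  0.    1.3   0.72]
tool shift m [-0.1255 -0.0987 -0.002 ] rot to ideal deg [ 0.56 -0.55 -0.08]
```

View pics/s21.png

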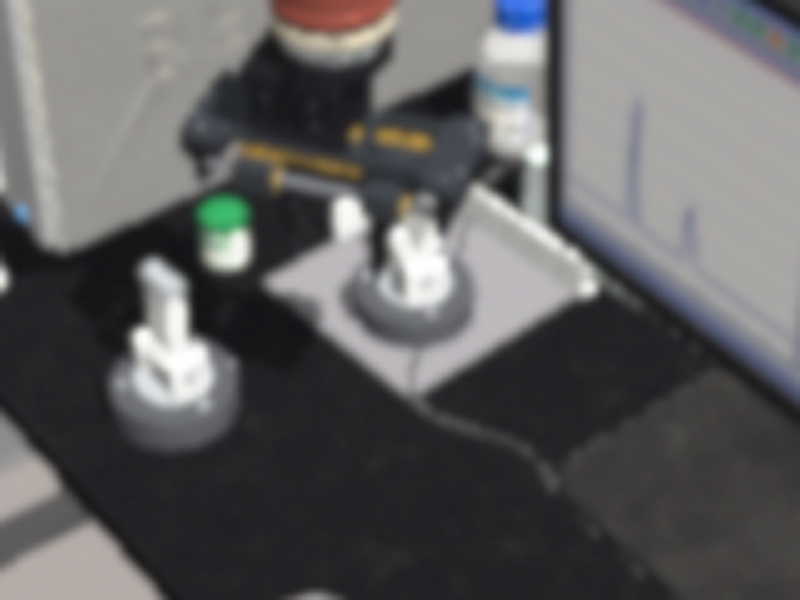

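View pics/t21.png

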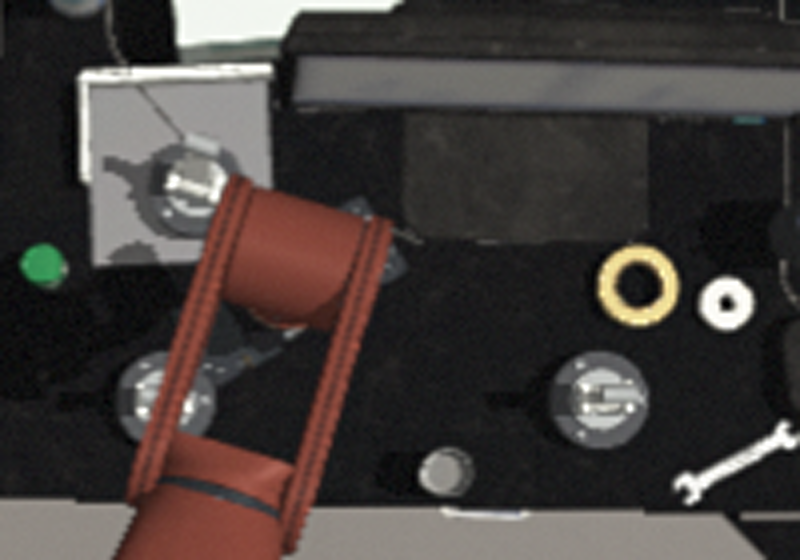

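Request:
drive_tool:
  commands: "0 0 0 -0.045 0 0 0.43;0 0 0 -0.05 0 0 0.43;0 0 0 -0.045 0 0 0.43;0 0 0 0 0 0 0.43;0 0 0 0 0 0 0.43"

```text
t: 23.75
eef_pos: [437.7, -149.7, 192.6]
orientation: [3.141, -0.001, 0.573]
ft_force: [-0.2, 0.6, 0.3]
finger_gap: 49.5
```

```bash
python3 - <<'E'
from h import *
s=cam("side");t=cam("top");state()
crop(s,190,130,350,250,"s22");crop(t,190,110,390,250,"t22")
E
```

```text
t 23.85 p [ 438.1 -149.3  192.6] rpy [ 3.141e+00 -1.000e-03  5.750e-01] F [ 0.4 -0.4  0.2] gap 49.7 q [-0.5  -0.14  1.98  0.    1.3   0.5 ]
```

View pics/s22.png

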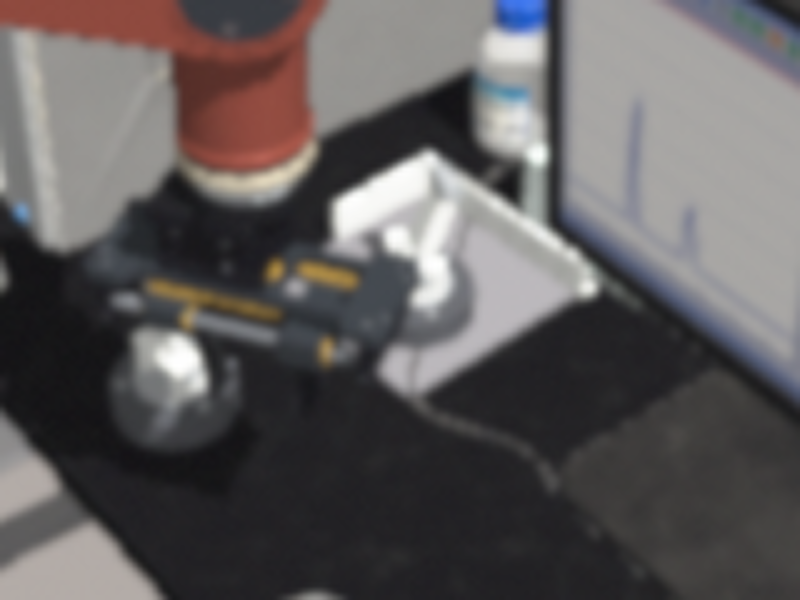

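View pics/t22.png

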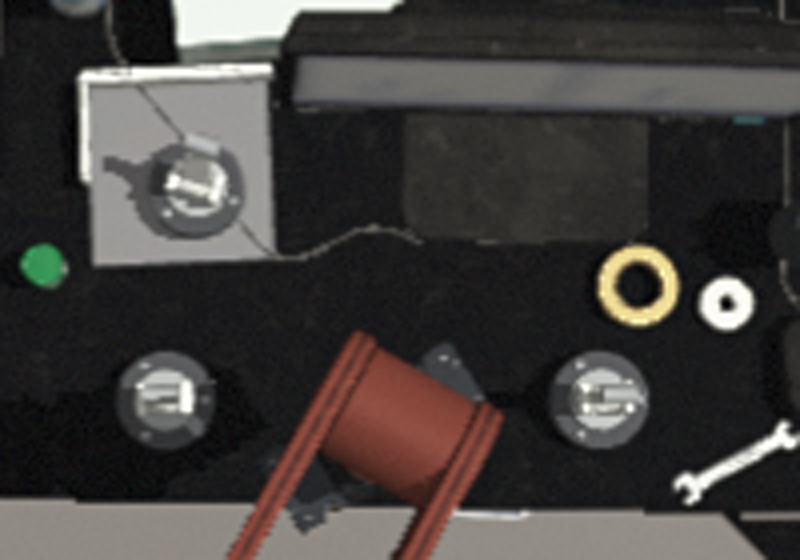

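```bash
python3 - <<'E'
from h import *
t=cam("top")
for p in [(196,190),(165,399),(600,399)]: print(onz(t,190+p[0]/4,110+p[1]/4,28).round(0))
from cell import finish_job
print(finish_job())
E
```

```text
[685.  11.  28.]
[478.  36.  28.]
[ 487. -390.   28.]
the job is handed in; nothing more can be done
None
```

The middle bracket was the loose one. Its foot now stands on the grey mat, and the job was handed in at about 24 s of the 64 s allowed.

- **Rocking:** I went left, middle, right, rocking each arm toward me and then away, by roughly 0.17 to 0.25 rad on the sound ones (6 degrees is 0.105 rad). The left and right arms pushed back with 3 to 4 N. The left arm and the right arm's first rock were checked springing upright, and both stood upright in the later pictures. The middle arm gave no resistance, flopped to the stop each way and stayed there.
- **Sliding:** I pushed the middle bracket by its foot with two partly closed fingers, without lifting it. The force in the readings I took during the push stayed at about 6 N or less. I then backed off, and the robot touches nothing.
- **Last check:** From the final top picture, the foot centre is at about (685, 11) mm. The mat centre is at about (708, 27) mm, so the foot is inside the mat by about 20 mm on its nearest side.
- **Other brackets:** The left and right brackets measured within about 2 mm of their first positions, which is the camera accuracy.
- **Other things:** The jar, the beaker, both tapes and the monitor look unmoved in the pictures. I did not re-check the amber bottle and the timer at the end, but the arm only passed above them at the start.

No check failed. The only disagreement was in locating the corner of the gas chromatograph: the two cameras differed by about 50 mm, so I stayed well clear of both positions.

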